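# Nip up the pug mill's flange nut with the break-over wrench

### The job

The pug mill's barrel has been closed again after cleaning, and the middle nut on the side away from the robot is still only finger-tight. Take the break-over wrench from the mat, fit its ring right down over that nut and tighten it clockwise until the handle trips; stop there, without hauling the handle on to its end stop. Then lift the wrench off and set it down flat on the mat again, gently and without dropping it; don't knock the mill, and leave the pots alone.

Things in the scene. Friction and masses are not known exactly. Their poses are not given: they have to be found in the camera images.
- nut_base (a point): Loose dome nut, middle of the mill's far-side flange; point on its axis at its underside, 139.5 mm above the bench, z up; turns with the nut. Upwards: round washer face 34 mm wide, 2.5 thick; hexagon 24 mm across flats, 12 tall (flats along x and every 60 deg, corners chamfered on top); dome 20.8 mm wide, tip 27 mm up. Turns clockwise from above (drag 0.25 N m), then comes up hard.
- nut (a joint): How far the nut has been turned clockwise, rad, from an arbitrary zero; starts anywhere from 0.15 to 0.55 and comes up hard at 0.70.
- mill_seat (a point): Fixed point of the mill at the nut's place on the flange top. x square away from the barrel (the handle's free side), y along the barrel to the nozzle. The flange is flat, ends 22 mm out in x. Barrel wall starts 30 mm away in -x, rises 42 mm above this point. Two like nuts, already tight, 95 mm away in +y and -y. Hopper from 165 mm away in -y, 120 mm above this point.
- wrench_ring (a point): Centre of the hexagon hole in the wrench's ring, half-way up. Ring 14 mm thick, 37 mm wide; hole 25.5 mm across flats, open through. x points from the ring along the untripped wrench to its handle, z up as it lies; a pair of the hole's flats faces along x. Fully down on the nut the ring's centre is 9.5 mm above nut_base.
- wrench_grip (a point): Where to hold the break-over wrench (0.62 kg, 243 mm from ring centre to handle end): on the black handle's centre line near the balance point, half-way up, 125 mm from the ring's centre when untripped. x along the handle away from the ring, z up. Handle a straight bar 24 mm wide and 24 tall, from 42 mm before this point to 108 mm beyond; lies flat on the mat, ring 5 mm above it.
- wrench_handle (a joint): Breakaway joint, upright pivot 34 mm from the ring's centre: angle of handle to head, rad. 0 = straight, sprung; gives only clockwise (from above), when the hand's pull and twist reach about 1.4 N m about the pivot (15 N of sideways pull at wrench_grip alone); resistance then falls off as it folds. Over 0.12 it has tripped; end stop 0.44; 0.38 is hauled too far. Springs straight when eased.
- mat: Grey rubber bench mat, fixed, 340 mm (x) by 170 mm (y), 4 mm thick; origin under its centre, on the bench, z up. The wrench lies on it at the start.
- mill: The pug mill, fixed; origin on the bench under the barrel's middle, y along the barrel to the nozzle, x to the loose nut 82 mm away. Barrel 300 mm long, axis 130 mm up; nozzle reaches y = 240 mm; hopper y = -165 to -310 mm, lid knob 277 mm high; white gear housing on to y = -565 mm, 220 mm wide, 237 mm high.
- wrench: Head of the wrench with all it carries; same origin and axes as wrench_ring.
- bowl: Unfired clay bowl, 108 mm across, 70 mm tall, origin under its centre. Leave it alone.
- tall_pot: Straight-sided clay pot, 76 mm across, 90 mm tall, origin under its centre. Leave it alone.
- cup: Dark glazed cup, 90 mm across, 55 mm tall, origin under its centre. Leave it alone.

How it is judged:
On the way, in this order (a step that is already met when the one before it is completed fails the run):
1. the ring is fully down over the nut's hexagon (z of wrench_ring in the frame of nut_base below 0.0135 m and horizontal distance between wrench_ring and nut_base below 0.004 m and angle between the z axis of wrench_ring and the z axis of nut_base, either way round below 0.15 rad and value of joint wrench_handle below 0.08 rad), for 0.2 s.
2. the handle trips with the ring on the nut and the nut hard up (z of wrench_ring in the frame of nut_base below 0.0165 m and horizontal distance between wrench_ring and nut_base below 0.005 m and value of joint wrench_handle above 0.12 rad and value of joint nut above 0.66 rad), for 0.08 s.
3. the wrench is brought down onto the mat while still held, not dropped (x of wrench_grip in the frame of mat between -0.12 and 0.12 m and y of wrench_grip in the frame of mat between -0.075 and 0.075 m and z of wrench_grip in the frame of mat below 0.035 m and contact force between wrench and mat above 0.5 N and contact force between the fingers and wrench above 0.5 N and linear speed of wrench below 0.2 m/s), for 0.05 s.
At the end, for the whole second after the job is handed in: The wrench lies flat (within 0.15 rad) and still on the mat, let go, with its grip point over the mat (within 120 mm of its centre lengthwise, 75 mm across), and the nut is still tight (turned to at least 0.64 of its 0.70 rad) (x of wrench_grip in the frame of mat between -0.12 and 0.12 m and y of wrench_grip in the frame of mat between -0.075 and 0.075 m and z of wrench_grip in the frame of mat below 0.022 m and angle between wrench_grip's own z axis and vertical below 0.15 rad and linear speed of wrench below 0.02 m/s and value of joint nut above 0.64 rad); the robot touches nothing.
It fails at once if the handle is hauled on towards its end stop after the trip (joint over 0.38): the nut is overtightened (value of joint wrench_handle above 0.38 rad).
It fails at once if the wrench is knocked or pressed hard against the mill (over 40 N) (contact force between wrench and mill above 40 N).
It fails at once if the arm or gripper bears hard on the mill (over 25 N) (contact force between any of the arm, the fingers and mill above 25 N).
It fails at once if a pot is moved by more than 20 mm (distance of any of bowl, tall_pot, cup from where it was at the start of the episode above 0.02 m).
It also fails if it takes over 72 s, if anything falls off the work surface, if the arm or the gripper's body presses on something with over 40 N, if the wrist force passes 120 N, or if a joint passes its speed limit or range.

### The arm

A 7-joint arm with a two-finger parallel gripper is mounted at the origin on the work surface. World frame = base frame: x ahead of the robot, y to its left, z up, the work surface at z = 0. Lengths are in m, angles in rad, forces in N, time in s.
With the tool pointing down it reaches from about 0.425 to 0.825 m from the base axis. Payload 3.6 kg.
Tool frame: the origin (TCP) lies midway between the tips of the shut fingers; the grasp point (between the pads) lies 19 mm behind it; z points along the fingers, y is the line along which they close (so a half turn about z gives the same grasp; the last joint's range is limited). The gripper opens to 93 mm and grips with 3 to 60 N. Pads are 15 mm wide; open, the fingers measure 128 mm over their backs; the gripper's body (75 mm by 188 mm) begins 65 mm behind the grasp point.
Start: joints at [1.312, 0.615, -0.013, 1.423, 0.008, 1.103, -0.04], TCP at [0.15, -0.632, 0.219] pointing down, gripper open.
Joint ranges: [-3.12, 3.12], [-0.3, 2.06], [-1.34, 1.32], [0.26, 2.42], [-1.36, 4.5], [0.01, 1.98], [-2.84, 2.84]. Speed limits (rad/s): [2.79, 2.79, 3.14, 3.14, 3.14, 3.14, 3.14].

### API

Orientations are given as [roll, pitch, yaw] about the fixed x, y, z axes, in that order (R = Rz(yaw) Ry(pitch) Rx(roll)).
In Python, from cell import * gives the robot as it stands. Calls block until the motion is done:
- movep(position, orientation): joint-space move of the TCP to a pose.
- servo_line(position, rotation=None, velocity=0.15): straight line of the TCP; rotation=None keeps the orientation; velocity is the mean speed in m/s.
- goto_joints(angles): joint-space move.
- command_gripper(opening, grasp_force=None): opening from 0.0 (shut) to 1.0 (fully open); grasp_force is the grip in N (None keeps the last); returns when the fingers have stopped.
- hold(seconds).
- solve_ik(position, orientation): joint angles nearest the present ones, or None.
- grab_frame(name): name is "scene" or "top" or "wrist"; returns a dict with "image" (480x640x3 uint8, blue, green, red), "z_map" (480x640 float32, m along the optical axis (not along the pixel's ray), 0 where there is no reading), "intrinsics" (3x3 intrinsics, pixels), "cam_to_world" (4x4, takes a point from camera to world coordinates); the wrist camera has in their place "hand_eye" (4x4, takes a point from camera to tool coordinates, whose origin is the TCP and whose axes are the flange's). Camera axes: x right, y down, z forward; pixel columns grow to the right and rows downward; lengths in m; the calibration is good to about 2 mm. A picture is of the moment at which its call begins: read the wrist's pose just before it.
A pose or a line that the arm cannot do raises MotionError and nothing moves.
- hand_in(): hands the job in; it is judged then, once.
Trained networks look in a picture, given as the dict that the camera call returned (one of the last four; its "shot" number tells which), for a name from the list of things; names that differ only in an ending like _2 or _b are one class to them, and where a whole thing is asked for, a point or a joint stands for the part that bears it (a point fixed in the world has none). Each returns a list of dicts, best first, with "p" (0 to 1); they miss things now and then, are a little off and sometimes report something else, mostly with a low value. They report only what shows in the picture. A call takes as long as a camera call.
- trace(thing, picture): "region" (480x640 bool, what is visible of it) and "rect" ([left, top, width, height] as shares, 0 to 1, of the picture: columns of its width, rows of its height, round what is visible of it).
- pinpoint(thing, picture): "location" ([column, row] as shares, 0 to 1, of the picture: columns of its width, rows of its height: a listed point, or the origin of a listed thing).
Readings, each from a call of its own:
- current_time_s(): time.
- current_qpos(): joint angles.
- current_qd(): joint speeds.
- current_joint_efforts(): joint torques, N m.
- current_eef_pos(): TCP position.
- current_eef_rot(): TCP orientation.
- current_contact_force(): force on the tool from outside, world axes, zero at the start.
- current_torque(): the same for the moment, N m.
- current_width(): opening from 0.0 (shut) to 1.0 (fully open).
- current_finger_force(): force on a finger pad.
Only numpy, scipy, OpenCV 4.12 (cv2) and the standard library are available. Lean on these libraries where they do the work, as an engineer would, in place of code of your own. Each camera call takes 0.05 s, during which the arm holds its last target. There are 200 camera calls.

## Working session

There is one attempt and no reset: what is moved stays moved. The work goes in short steps, each a Python script; the robot and the scene stay as the last script left them, time stands still between calls to the robot, and variables do not carry over. Pictures are saved under pics/ and viewed, at most 10 in all, crops included, and the job is handed in when it is done.

```bash
ls; mkdir -p pics
cat > h.py <<'E'
from cell import *
import numpy as np, cv2
from scipy.spatial.transform import Rotation as R
def T_tool():
    T=np.eye(4);T[:3,:3]=R.from_euler('xyz',current_eef_rot()).as_matrix();T[:3,3]=current_eef_pos();return T
def shot(name):
    T=T_tool() if name=="wrist" else None
    f=grab_frame(name)
    f["T"]=T@f["hand_eye"] if name=="wrist" else np.array(f["cam_to_world"])
    return f
def ray(f,u,v,z):   # intersect pixel ray with world plane z
    K=np.array(f["intrinsics"]);d=f["T"][:3,:3]@np.linalg.solve(K,[u,v,1.]);o=f["T"][:3,3]
    return o+d*(z-o[2])/d[2]
def cloud(f):
    K=np.array(f["intrinsics"]);z=f["z_map"];v,u=np.indices(z.shape)
    P=np.stack([(u-K[0,2])/K[0,0]*z,(v-K[1,2])/K[1,1]*z,z],-1)
    W=P@f["T"][:3,:3].T+f["T"][:3,3];W[z==0]=np.nan;return W
def pin(thing,f,z):
    r=pinpoint(thing,f)
    return [(round(a["p"],2),np.round([a["location"][0]*640,a["location"][1]*480]),np.round(ray(f,a["location"][0]*640,a["location"][1]*480,z),4)) for a in r[:2]]
E
python3 - <<'E'
from h import *
print(current_time_s())
for n in ("scene","top"):
    f=shot(n); cv2.imwrite(f"pics/{n}.png",f["image"])
    print(n,np.round(f["T"],3).tolist())
    for t,z in (("nut_base",.1395),("mill_seat",.1395),("wrench_ring",.016),("wrench_grip",.016),("mat",0),("mill",0),("bowl",0),("tall_pot",0),("cup",0)):
        print(t,pin(t,f,z))
print(current_time_s(),current_eef_rot(),current_width())
E
```

```text
pics
0.0
scene [[0.849, 0.395, -0.352, 0.892], [0.529, -0.631, 0.567, -0.417], [0.001, -0.668, -0.745, 0.796], [0.0, 0.0, 0.0, 1.0]]
nut_base [(0.66, array([219., 334.]), array([ 0.5535, -0.1603,  0.1395]))]
mill_seat [(0.59, array([220., 328.]), array([ 0.5486, -0.1525,  0.1395]))]
wrench_ring [(0.89, array([301., 201.]), array([0.4271, 0.2508, 0.016 ]))]
wrench_grip [(0.7, array([359., 199.]), array([0.5333, 0.3244, 0.016 ]))]
mat [(0.78, array([359., 199.]), array([ 0.5257,  0.3401, -0.    ]))]
mill [(0.91, array([191., 354.]), array([ 0.4674, -0.1631,  0.    ]))]
bowl [(0.81, array([309., 440.]), array([ 0.7241, -0.1787,  0.    ])), (0.33, array([217., 328.]), array([ 0.4707, -0.0972, -0.    ]))]
tall_pot [(0.64, array([417., 312.]), array([0.7673, 0.1281, 0.    ])), (0.6, array([376., 358.]), array([0.7466, 0.002 , 0.    ]))]
cup [(0.89, array([418., 312.]), array([0.7696, 0.1306, 0.    ]))]
top [[0.028, -0.989, 0.148, 0.437], [-0.999, -0.024, 0.027, 0.067], [-0.024, -0.149, -0.989, 0.993], [0.0, 0.0, 0.0, 1.0]]
nut_base [(0.9, array([464., 239.]), array([ 0.5565, -0.1603,  0.1395]))]
mill_seat [(0.77, array([466., 241.]), array([ 0.5521, -0.1625,  0.1395]))]
wrench_ring [(0.55, array([234., 307.]), array([0.4306, 0.2498, 0.016 ]))]
wrench_grip []
mat [(0.72, array([196., 259.]), array([0.5217, 0.3334, 0.    ]))]
mill []
bowl [(0.6, array([454., 166.]), array([ 0.725 , -0.1786,  0.    ]))]
tall_pot [(0.78, array([363., 151.]), array([0.7517, 0.0044, 0.    ]))]
cup [(0.68, array([304., 138.]), array([0.7775, 0.1256, 0.    ]))]
1.0 [-3.14159179e+00 -5.68748712e-05  2.32905035e-01] 0.9986379138087644
```

View pics/scene.png

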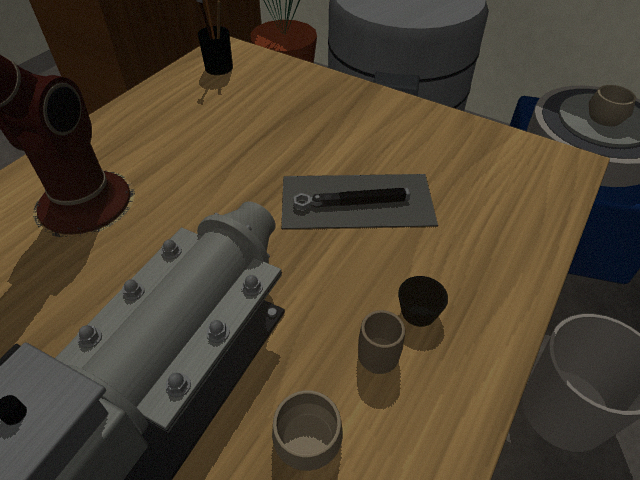

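View pics/top.png

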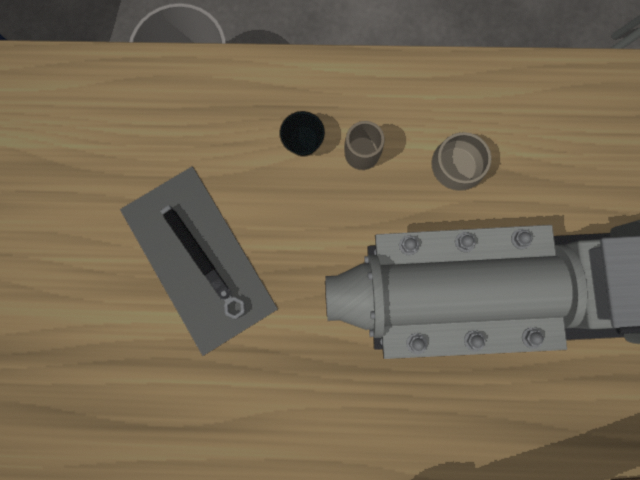

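The pictures show the mill along y with the loose nut at top (467,241), the wrench on the mat with its ring at (234,307) and handle end at (165,210), and the pots at the far side. I'll look at the nut and the wrench from closer with the wrist camera.

Run:
```python
from h import *
servo_line([0.15,-0.632,0.42],velocity=0.25)
Y=0.23
def look(target,h,yaw,name):
    # iterate TCP xy so that camera axis hits target
    global he
    Rm=R.from_euler('xyz',[np.pi,0,yaw]).as_matrix()
    d=Rm@he[:3,2]; c=Rm@he[:3,3]; 
    p=np.array([0,0,h]); s=(target[2]-(h+c[2]))/d[2]
    p[:2]=np.array(target[:2])-c[:2]-d[:2]*s if False else 0
    p=np.r_[np.array(target[:2])-c[:2]-d[:2]*s,h]
    movep(p,[np.pi,0,yaw]); hold(0.3)
    f=shot("wrist"); cv2.imwrite(f"pics/{name}.png",f["image"]); np.savez(f"pics/{name}.npz",**{k:f[k] for k in("image","z_map","intrinsics","T")}); return f
f=grab_frame("wrist"); he=np.array(f["hand_eye"]); print(np.round(he,3).tolist(), np.round(f["intrinsics"],1).tolist())
for y in (0,0.8,-0.8,1.57):
    q=solve_ik([0.5,-0.16,0.36],[np.pi,0,y]); print(y,None if q is None else np.round(q,2))
try:
    f=look((0.556,-0.160,0.15),0.36,0,"nut1")
    for t in("nut_base","mill_seat"): print(t,pin(t,f,.1395))
    f=look((0.50,0.30,0.016),0.30,0,"wr1")
    for t in("wrench_ring","wrench_grip"): print(t,pin(t,f,.016))
    print(pin("mat",f,0))
except MotionError as e: print("ERR",e)
print(current_time_s(),current_eef_pos(),current_contact_force(),current_torque())
```

```text
[[-0.001, -0.97, -0.244, 0.067], [1.0, -0.0, -0.002, -0.001], [0.002, -0.244, 0.97, -0.165], [0.0, 0.0, 0.0, 1.0]] [[412.2, 0.0, 322.6], [0.0, 412.2, 238.9], [0.0, 0.0, 1.0]]
0 [ 0.47  0.32 -0.28  1.53  0.09  1.3  -1.4 ]
0.8 [ 0.55  0.33 -0.4   1.53  0.13  1.31 -0.64]
-0.8 [ 0.39  0.31 -0.17  1.54  0.05  1.3  -2.16]
1.57 [ 0.62  0.34 -0.51  1.53  0.17  1.32  0.09]
nut_base [(0.89, array([323., 241.]), array([ 0.5513, -0.1607,  0.1395])), (0.75, array([338.,  74.]), array([ 0.7022, -0.1741,  0.1395]))]
mill_seat [(0.74, array([320., 239.]), array([ 0.5524, -0.158 ,  0.1395]))]
wrench_ring [(0.61, array([363., 295.]), array([0.4328, 0.253 , 0.016 ]))]
wrench_grip [(0.76, array([299., 216.]), array([0.5264, 0.3256, 0.016 ]))]
[(0.57, array([294., 213.]), array([0.5268, 0.3317, 0.    ]))]
6.95 [0.54538136 0.29839737 0.30003051] [ 0.08555564  0.50267619 -0.60131812] [ 0.04378278 -0.02578819 -0.03075745]
```

Run:
```python
import cv2,numpy as np
a=cv2.imread("pics/nut1.png")[195:285,275:375];b=cv2.imread("pics/wr1.png")[110:390,150:490]
g=lambda i:np.clip(255*(i/255.)**0.6,0,255).astype('uint8')
a=g(cv2.resize(a,(400,360),interpolation=cv2.INTER_CUBIC));b=g(cv2.resize(b,(400,329)))
c=np.zeros((360,800,3),'uint8');c[:,:400]=a;c[:329,400:]=b
cv2.imwrite("pics/c1.png",c)
```

```text
(no output)
```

View pics/c1.png

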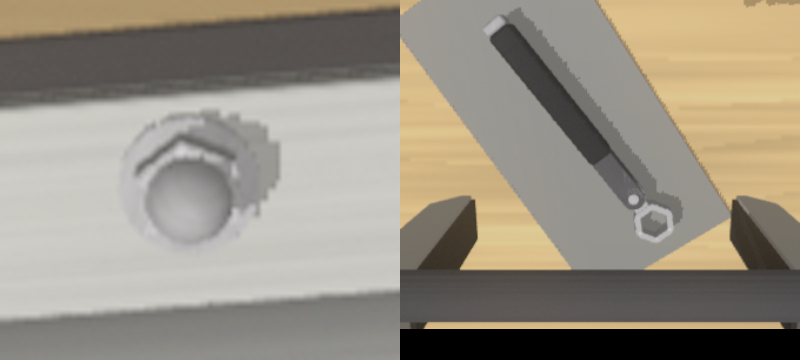

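Crop left: nut dome at crop (188,203), hexagon corner facing the camera at (182,140). Right: wrench ring at (655,222), handle end near (495,25). Next I'll take straight-down close views of both.

```bash
cat >> h.py <<'E'
HE=np.array([[-0.001,-0.97,-0.244,0.067],[1,0,-0.002,-0.001],[0.002,-0.244,0.97,-0.165],[0,0,0,1]])
def lookdown(xy,zc,yaw,name):  # camera straight down over xy; yaw = direction of tool +x
    cy=-np.array([np.cos(yaw),np.sin(yaw),0]);cz=np.array([0,0,-1.]);cx=np.cross(cy,cz)
    T=np.eye(4);T[:3,:3]=np.c_[cx,cy,cz];T[:3,3]=[*xy,zc]
    H=HE.copy();U,_,V=np.linalg.svd(H[:3,:3]);H[:3,:3]=U@V
    T=T@np.linalg.inv(H)
    movep(T[:3,3],R.from_matrix(T[:3,:3]).as_euler('xyz')); hold(0.3)
    f=shot("wrist"); cv2.imwrite(f"pics/{name}.png",f["image"]); np.savez(f"pics/{name}.npz",**{k:f[k] for k in("image","z_map","intrinsics","T")}); return f
E
python3 - <<'E'
from h import *
import sys
try:
    f=lookdown((0.50,0.305),0.32,np.pi,"wr2")
    for t in("wrench_ring","wrench_grip"): print(t,pin(t,f,.016))
    f=lookdown((0.553,-0.160),0.38,np.pi,"nut2")
    for t in("nut_base","mill_seat"): print(t,pin(t,f,.1395))
except MotionError as e: print("ERR",e)
print(current_time_s(),current_eef_pos(),current_contact_force())
a=cv2.imread("pics/nut2.png");b=cv2.imread("pics/wr2.png")
g=lambda i:np.clip(255*(i/255.)**0.6,0,255).astype('uint8')
a=g(cv2.resize(a[190:290,270:370],(400,400),interpolation=cv2.INTER_CUBIC));b=g(cv2.resize(b,(400,300),interpolation=cv2.INTER_AREA))
c=np.zeros((400,800,3),'uint8');c[:,:400]=a;c[:300,400:]=b
cv2.imwrite("pics/c2.png",c)
E
```

```text
wrench_ring [(0.88, array([243., 140.]), array([0.4271, 0.2491, 0.016 ]))]
wrench_grip [(0.87, array([347., 276.]), array([0.5275, 0.326 , 0.016 ]))]
nut_base [(0.55, array([316., 237.]), array([ 0.5519, -0.1605,  0.1395]))]
mill_seat []
11.8833 [ 0.57779159 -0.15844377  0.20362349] [ 0.50089807 -0.1525279   0.30742839]
```

View pics/c2.png

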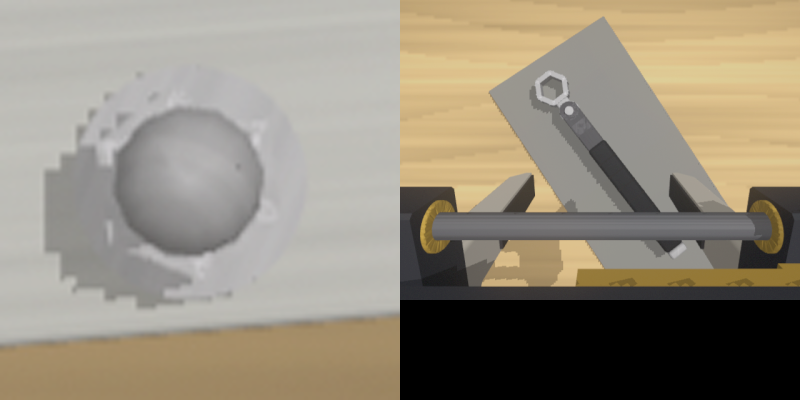

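Nut corners show as bright chamfer spots in the crop, at (178,97), (260,130), (266,213), (200,265) and (105,150). That puts the corners at about 7° mod 60 in the world, so the handle has to lie at about +37°, which is nearly its direction on the mat. Ring is at full-image (243,141). I'll refine these positions and grasp.

Run:
```python
from h import *
L=lambda n:dict(np.load(f"pics/{n}.npz"))
n=L("nut2");print("nut hex",ray(n,316.4,235.0,.151),"dome",ray(n,316.6,234.6,.154))
w=L("wr2");g=cv2.cvtColor(w["image"],cv2.COLOR_BGR2GRAY)[115:168,215:272]
_,m=cv2.threshold(g,0,255,cv2.THRESH_OTSU)
cn,hi=cv2.findContours(m,cv2.RETR_CCOMP,cv2.CHAIN_APPROX_NONE)
for c,h in zip(cn,hi[0]):
    if h[3]>=0 and cv2.contourArea(c)>80:
        M=cv2.moments(c);u,v=M['m10']/M['m00']+215,M['m01']/M['m00']+115
        print("hole",cv2.contourArea(c),u,v,ray(w,u,v,.016))
z=cloud(w);print("ring top z",np.nanmedian(z[115:168,215:272,2][m>0]))
W=z[...,2];img=w["image"];dark=(img.max(2)<45)&(W>.02)&(W<.04)
P=z[dark][:,:2];P=P[(P[:,0]<.6)&(P[:,0]>.44)];
vx,vy,x0,y0=cv2.fitLine(P.astype('f4'),cv2.DIST_HUBER,0,.01,.01).ravel();print("handle dir",np.degrees(np.arctan2(vy,vx)),x0,y0,len(P))
ng=np.array([0.5523,-0.161]);d=np.radians(37.3);u=np.array([np.cos(d),np.sin(d)])
for yaw in (d,d-np.pi):
  for p in ([0.527,.326,.007],[*(ng+.125*u),.14]):
    q=solve_ik(p,[np.pi,0,yaw]);print(round(yaw,2),None if q is None else np.round(q,2))
```

```text
nut hex [ 0.55102895 -0.16026125  0.151     ] dome [ 0.55083718 -0.16011813  0.154     ]
hole 1131.0 242.21087533156498 139.99911582670202 [0.42717884 0.24861887 0.016     ]
ring top z 0.02173478477532781
handle dir 39.599216 0.53239214 0.33004478 4480
0.65 [-0.39  0.85 -0.34  1.69  0.42  0.67 -1.87]
0.65 [ 0.42  0.77 -0.59  1.48  0.47  1.04 -1.2 ]
-2.49 [-0.04  1.08 -1.05  1.68  1.07  1.06  0.77]
-2.49 [ 0.68  1.05 -1.32  1.47  1.02  1.4   1.54]
```

Run:
```python
from h import *
d=np.radians(37.7)
try:
    servo_line([0.577,-0.158,0.30],velocity=0.25)
    movep([0.5261,0.325,0.10],[np.pi,0,d])
    servo_line([0.5261,0.325,0.008],velocity=0.08)
    print(current_contact_force())
    command_gripper(0.0,50); print("w",current_width(),current_finger_force())
    servo_line([0.5261,0.325,0.25],velocity=0.15); hold(0.3)
    print(current_contact_force(),current_torque(),current_eef_pos(),current_eef_rot())
    for c in("top","scene"):
        f=shot(c);
        for t in("wrench_ring","wrench_grip"): print(c,t,pin(t,f,.258))
        cv2.imwrite(f"pics/held_{c}.png",f["image"])
    f=shot("wrist");cv2.imwrite(f"pics/held_w.png",f["image"])
except MotionError as e: print("ERR",e)
print(current_time_s())
```

```text
[-0.53222467 -0.73766744 -0.0151016 ]
w 0.25171920442520035 49.99760448932648
[ 0.22832773 -0.15126332 -6.2413292 ] [ 0.06134235 -0.09278109  0.0231779 ] [0.5260181  0.32496796 0.24970714] [-3.14146960e+00  5.22726926e-04  6.58026469e-01]
top wrench_ring []
top wrench_grip [(0.86, array([155., 235.]), array([0.5339, 0.3282, 0.258 ]))]
scene wrench_ring [(0.65, array([299., 109.]), array([0.4316, 0.2482, 0.258 ])), (0.63, array([217., 332.]), array([ 0.6111, -0.2051,  0.258 ]))]
scene wrench_grip []
19.7583
```

Run:
```python
from h import *
d=np.radians(37.4);u=np.array([np.cos(d),np.sin(d)])
g=np.array([.5512,-.1602])+.125*u
try:
    servo_line([*g,0.25],[np.pi,0,d],velocity=0.22)
    servo_line([*g,0.195],velocity=0.1); hold(0.3)
    print(current_eef_pos(),current_contact_force(),current_torque())
    ims=[]
    for c in("top","scene"):
        f=shot(c);
        for t in("wrench_ring","nut_base"): print(c,t,pin(t,f,.203 if 'w' in t else .1395))
        T=np.linalg.inv(f["T"]);K=np.array(f["intrinsics"])
        def pr(p): q=K@(T@np.r_[p,1])[:3];return q[:2]/q[2]
        r=pr([*(g-.125*u),.21]); print("proj ring top",r,"nut",pr([.5512,-.1602,.1515]))
        x,y=np.round(r).astype(int); im=f["image"][y-37:y+38,x-50:x+50]
        ims.append(cv2.resize(im,(400,300),interpolation=cv2.INTER_CUBIC))
    c=np.hstack(ims);c=np.clip(255*(c/255.)**0.6,0,255).astype('uint8');cv2.imwrite("pics/c3.png",c)
except MotionError as e: print("ERR",e)
print(current_time_s())
```

```text
[ 0.65080867 -0.08427365  0.19566215] [-0.0380877   0.89929306 -6.24137215] [ 0.12689527 -0.07996975 -0.02509213]
top wrench_ring [(0.65, array([476., 236.]), array([ 0.5525, -0.1618,  0.203 ]))]
top nut_base [(0.51, array([465., 239.]), array([ 0.5566, -0.1609,  0.1395]))]
proj ring top [476.40793167 236.18980829] nut [466.2734973  240.97050786]
scene wrench_ring [(0.97, array([214., 310.]), array([ 0.5565, -0.1589,  0.203 ]))]
scene nut_base [(0.75, array([220., 332.]), array([ 0.5536, -0.1576,  0.1395])), (0.56, array([211., 311.]), array([ 0.5169, -0.1356,  0.1395]))]
proj ring top [209.91632404 306.34392432] nut [216.31535621 328.69716281]
23.15
```

View pics/c3.png

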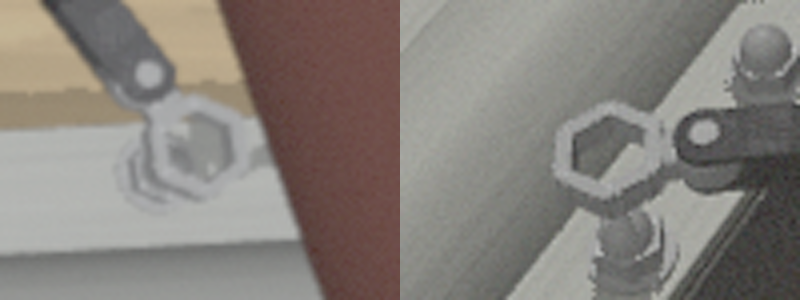

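Both views show the ring hovering over the right nut, aligned within a few mm. I'll descend in small steps and watch the force.

Run:
```python
from h import *
d=np.radians(37.4);u=np.array([np.cos(d),np.sin(d)]);n=np.array([-u[1],u[0]])
g=np.array([.5512,-.1602])+.125*u
hold(.2);F0=current_contact_force();M0=current_torque()
try:
    servo_line([*g,.172],velocity=.06)
    for z in np.arange(.168,.139,-.002):
        servo_line([*g,z],velocity=.03)
        F=current_contact_force()-F0;M=current_torque()-M0;p=current_eef_pos()
        print(round(z,3),round(p[2],4),"Fa %.2f Fl %.2f Fz %.2f"%(F[:2]@u,F[:2]@n,F[2]),"Ma %.2f Ml %.2f Mz %.2f"%(M[:2]@u,M[:2]@n,M[2]))
        if abs(F[2])>5 or np.hypot(*F[:2])>6: break
except MotionError as e: print("ERR",e)
f=shot("scene");x,y=214,318;im=[f["image"][y-37:y+38,x-50:x+50]]
f=shot("top");x,y=470,238;im=[f["image"][y-37:y+38,x-50:x+50]]+im
c=np.hstack([cv2.resize(i,(400,300),interpolation=cv2.INTER_CUBIC) for i in im]);c=np.clip(255*(c/255.)**0.6,0,255).astype('uint8');cv2.imwrite("pics/c4.png",c)
print(current_time_s())
```

```text
0.168 0.1679 Fa -0.05 Fl -1.77 Fz -0.19 Ma -0.02 Ml 0.03 Mz -0.02
0.166 0.1659 Fa -0.62 Fl -2.54 Fz -0.64 Ma 0.00 Ml -0.00 Mz -0.04
0.164 0.1638 Fa 0.05 Fl -1.60 Fz -0.94 Ma -0.03 Ml -0.07 Mz 0.02
0.162 0.1618 Fa 0.38 Fl -1.91 Fz -0.72 Ma -0.05 Ml -0.00 Mz -0.01
0.16 0.1598 Fa 1.04 Fl -1.08 Fz -0.72 Ma 0.00 Ml 0.01 Mz -0.03
0.158 0.1578 Fa -0.48 Fl -1.52 Fz -1.01 Ma -0.01 Ml 0.02 Mz -0.00
0.156 0.1558 Fa -0.48 Fl -1.40 Fz 0.13 Ma -0.04 Ml -0.04 Mz -0.05
0.154 0.1538 Fa -0.86 Fl -1.64 Fz -0.69 Ma -0.01 Ml 0.21 Mz -0.01
0.152 0.1516 Fa -1.78 Fl -1.00 Fz -0.73 Ma -0.04 Ml 0.32 Mz -0.03
0.15 0.1499 Fa -2.15 Fl -1.71 Fz 0.55 Ma -0.08 Ml 0.54 Mz -0.03
0.148 0.1482 Fa -3.93 Fl -1.54 Fz 2.47 Ma -0.05 Ml 1.17 Mz -0.00
0.146 0.1462 Fa -3.92 Fl -1.60 Fz 3.89 Ma -0.15 Ml 1.33 Mz 0.03
0.144 0.1439 Fa -3.71 Fl -2.04 Fz 3.71 Ma -0.19 Ml 1.32 Mz 0.04
0.142 0.1419 Fa -3.53 Fl -1.77 Fz 4.57 Ma -0.21 Ml 1.25 Mz 0.14
0.14 0.1397 Fa -2.37 Fl -2.20 Fz 3.95 Ma -0.18 Ml 1.09 Mz 0.09
27.7667
```

View pics/c4.png

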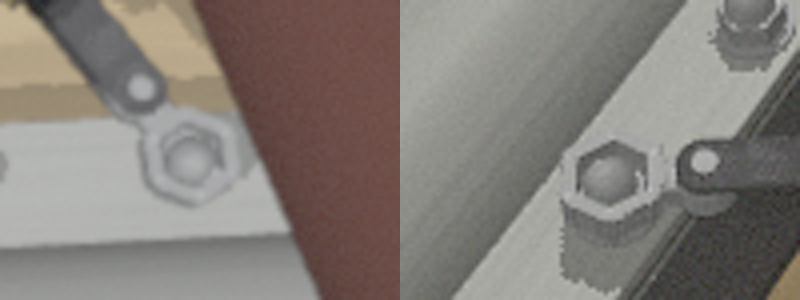

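The ring rests on top of the hexagon: its shadow is offset, and the dome at scene crop (605,180) sits to the handle-away side of the hole centre (612,178). The force agrees (pushes along -u). I'll raise, shift by 2.5 mm in -u and try again.

```bash
cat >> h.py <<'E'
d=np.radians(37.4);u=np.array([np.cos(d),np.sin(d)]);n=np.array([-u[1],u[0]])
g0=np.array([.5512,-.1602])+.125*u
def rep(tag,F0,M0,u=u,n=n):
    F=current_contact_force()-F0;M=current_torque()-M0;p=current_eef_pos()
    print(tag,np.round(p,4),"Fa %.2f Fl %.2f Fz %.2f"%(F[:2]@u,F[:2]@n,F[2]),"Ma %.2f Ml %.2f Mz %.2f"%(M[:2]@u,M[:2]@n,M[2]));return F,M
def crops(name,pts={"top":(470,238),"scene":(214,318)}):
    im=[]
    for c,(x,y) in pts.items(): im.append(shot(c)["image"][y-37:y+38,x-50:x+50])
    c=np.hstack([cv2.resize(i,(400,300),interpolation=cv2.INTER_CUBIC) for i in im]);cv2.imwrite(f"pics/{name}.png",np.clip(255*(c/255.)**0.6,0,255).astype('uint8'))
E
python3 - <<'E'
from h import *
F0=np.array([-.04,-.4,-6.6]);M0=np.array([.12,-.08,-.03])
try:
    servo_line([*g0,.160],velocity=.06);hold(.1);rep("up",F0,M0)
    g=g0-.0025*u
    servo_line([*g,.154],velocity=.03);rep("sh",F0,M0)
    for z in np.arange(.152,.138,-.002):
        servo_line([*g,z],velocity=.03)
        F,M=rep(round(z,3),F0,M0)
        if F[2]>9 or np.hypot(*F[:2])>9: break
except MotionError as e: print("ERR",e)
crops("c5");print(current_time_s())
E
```

```text
up [ 0.6503 -0.0839  0.1597] Fa 0.01 Fl 0.37 Fz 0.45 Ma -0.10 Ml 0.02 Mz 0.07
sh [ 0.6481 -0.0859  0.1534] Fa 0.67 Fl -0.25 Fz 0.97 Ma -0.13 Ml -0.03 Mz 0.05
0.152 [ 0.6484 -0.0858  0.1518] Fa 0.03 Fl -0.20 Fz -0.01 Ma -0.08 Ml -0.01 Mz 0.01
0.15 [ 0.6484 -0.0858  0.1498] Fa 0.14 Fl 1.00 Fz 1.13 Ma -0.08 Ml -0.06 Mz 0.06
0.148 [ 0.6485 -0.0856  0.1478] Fa -0.18 Fl 0.52 Fz 0.30 Ma -0.16 Ml -0.06 Mz 0.03
0.146 [ 0.6486 -0.0855  0.1459] Fa 1.45 Fl 0.78 Fz 0.45 Ma -0.07 Ml -0.12 Mz 0.05
0.144 [ 0.6488 -0.0856  0.1441] Fa 0.45 Fl -0.03 Fz -0.12 Ma -0.09 Ml -0.14 Mz 0.06
0.142 [ 0.6492 -0.0855  0.1427] Fa 1.88 Fl 0.33 Fz 3.19 Ma -0.10 Ml -0.11 Mz 0.07
0.14 [ 0.6492 -0.0855  0.1407] Fa 3.03 Fl -0.25 Fz 5.67 Ma -0.19 Ml -0.09 Mz 0.09
30.5667
```

View pics/c5.png

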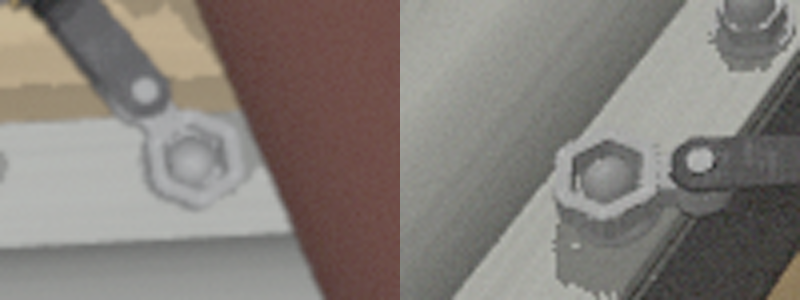

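Run:
```python
from h import *
for c in("top","scene"):
    f=shot(c);W=cloud(f)
    r=trace("wrench_ring",f)
    c0=g0-.1275*u
    rel=W[...,:2]-c0;a=rel@u;l=rel@n
    reg=r[0]["region"] if r else np.ones(a.shape,bool);print(c,len(r),r[0]["p"] if r else 0)
    for lo,hi in((-.02,-.013),(-.012,.012),(.013,.018),(.028,.04),(.06,.08)):
        m=reg&(a>lo)&(a<hi)&(abs(l)<.018)&(W[...,2]>.13)&(W[...,2]<.2)
        z=W[...,2][m]
        if len(z):print(lo,hi,len(z),np.round(np.percentile(z,[5,25,50,75,95]),4))
print(current_eef_pos(),current_eef_rot(),current_qpos())
```

```text
top 2 0.81
-0.02 -0.013 22 [0.1613 0.1629 0.1642 0.1661 0.1674]
-0.012 0.012 147 [0.1544 0.1617 0.1635 0.165  0.1666]
0.013 0.018 48 [0.1539 0.1611 0.1628 0.164  0.1651]
0.028 0.04 114 [0.1516 0.163  0.1655 0.1667 0.1683]
0.06 0.08 189 [0.1486 0.1609 0.1622 0.1633 0.1649]
scene 2 0.88
-0.02 -0.013 23 [0.1609 0.1649 0.1659 0.1672 0.1686]
-0.012 0.012 242 [0.1542 0.1594 0.1638 0.1653 0.167 ]
0.013 0.018 63 [0.153  0.1583 0.163  0.164  0.1655]
0.028 0.04 155 [0.1486 0.1605 0.1656 0.1668 0.1684]
0.06 0.08 262 [0.1475 0.1588 0.1629 0.164  0.1651]
[ 0.64913641 -0.08551471  0.1404442 ] [ 3.14087903e+00 -1.40590245e-03  6.53037619e-01] [ 0.31977366  0.7253828  -0.39759822  1.49477459  0.31339808  0.98316824
 -1.07981021]
```

The depth map puts the ring top at about 0.164 where it should be 0.156 when seated, and tilted nose-up by about 0.065 rad, because the wrench pivoted in the grip on the first try. I'll lift slightly, level it by pitching the tool, and check the alignment.

```bash
cat >> h.py <<'E'
def ori(phi,yaw=d):  # tool down, pitched so that the ring end drops by phi
    nn=np.array([-np.sin(yaw),np.cos(yaw),0])
    return (R.from_rotvec(-phi*nn)*R.from_euler('xyz',[np.pi,0,yaw])).as_euler('xyz')
def heights(c0,dirs=("top","scene")):
    for c in dirs:
        f=shot(c);W=cloud(f);r=trace("wrench_ring",f)
        if not r: print(c,"none");continue
        rel=W[...,:2]-c0;a=rel@u;l=rel@n;reg=r[0]["region"]
        o=[]
        for lo,hi in((-.02,-.013),(.013,.018),(.045,.08),(.09,.11),(.14,.2),(.2,.24)):
            m=reg&(a>lo)&(a<hi)&(abs(l)<.018)&(W[...,2]>.13)&(W[...,2]<.22);z=W[...,2][m]
            o.append((lo,len(z),round(float(np.percentile(z,60)),4) if len(z)>4 else 0))
        print(c,o)
E
python3 - <<'E'
from h import *
F0=np.array([-.04,-.4,-6.6]);M0=np.array([.12,-.08,-.03])
g=g0-.0025*u
servo_line([*g,.152],ori(.065),velocity=.05);hold(.3)
rep("lift",F0,M0);heights(g-.125*u)
im=[]
for c,(x,y) in {"top":(470,238),"scene":(214,318)}.items(): im.append(shot(c)["image"][y-22:y+23,x-25:x+25])
c=np.hstack([cv2.resize(i,(400,360),interpolation=cv2.INTER_CUBIC) for i in im]);cv2.imwrite("pics/c6.png",np.clip(255*(c/255.)**0.6,0,255).astype('uint8'))
print(current_time_s())
E
```

```text
lift [ 0.6486 -0.0853  0.1516] Fa 5.53 Fl 0.42 Fz 0.62 Ma -0.13 Ml -0.95 Mz 0.08
top [(-0.02, 47, 0.1653), (0.013, 51, 0.166), (0.045, 342, 0.1693), (0.09, 0, 0), (0.14, 309, 0.1716), (0.2, 370, 0.1715)]
scene [(-0.02, 0, 0), (0.013, 0, 0), (0.045, 0, 0), (0.09, 0, 0), (0.14, 0, 0), (0.2, 0, 0)]
31.7583
```

View pics/c6.png

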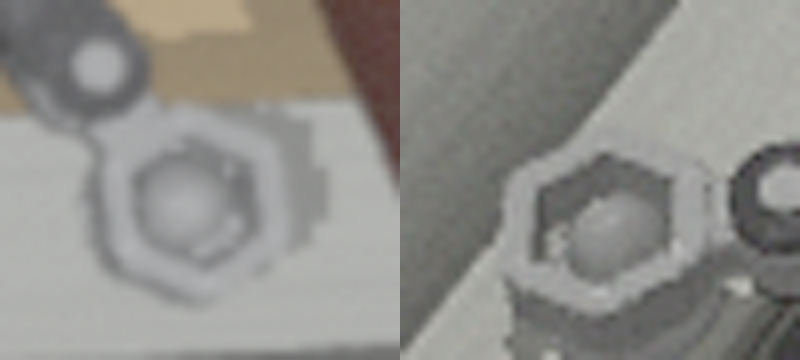

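The wrench is level again: handle top 0.1715 along its length, ring top 0.1655. The dome sits inside the hole, and the force (Fa +5.5 N) says the shift was too large. I'll descend with force-nulling corrections.

Run:
```python
from h import *
F0=np.array([-.04,-.4,-6.6]);M0=np.array([.12,-.08,-.03])
e=-.0014;l=0.
o=ori(.065);z=.152
try:
    while z>.1385:
        servo_line([*(g0+e*u+l*n),z],o,velocity=.03)
        F,M=rep("%.4f e%.4f l%.4f"%(z,e,l),F0,M0)
        if F[2]>14: break
        fa,fl=F[:2]@u,F[:2]@n
        e+=np.clip(.00025*fa,-.0006,.0006)*(abs(fa)>1);l+=np.clip(.0002*fl,-.0005,.0005)*(abs(fl)>1.2)
        if F[2]<7: z-=.0015
except MotionError as ex: print("ERR",ex)
heights(g0-.125*u,("top","scene"));print(current_time_s())
```

```text
0.1520 e-0.0014 l0.0000 [ 0.6488 -0.0854  0.1515] Fa 4.00 Fl -1.02 Fz 0.87 Ma -0.10 Ml -0.54 Mz 0.08
0.1505 e-0.0008 l0.0000 [ 0.6491 -0.0855  0.1503] Fa 2.01 Fl -0.74 Fz 1.42 Ma -0.11 Ml -0.16 Mz 0.06
0.1490 e-0.0003 l0.0000 [ 0.6498 -0.0852  0.1489] Fa 1.57 Fl 0.18 Fz 1.87 Ma -0.15 Ml 0.16 Mz 0.06
0.1475 e0.0001 l0.0000 [ 0.6501 -0.0847  0.1468] Fa 1.40 Fl -1.08 Fz 0.96 Ma -0.30 Ml 0.05 Mz 0.08
0.1460 e0.0004 l0.0000 [ 0.6502 -0.0847  0.1454] Fa -0.98 Fl -0.65 Fz 0.14 Ma -0.29 Ml 0.36 Mz 0.13
0.1445 e0.0004 l0.0000 [ 0.6502 -0.0847  0.1441] Fa -2.26 Fl -0.43 Fz 0.77 Ma -0.30 Ml 0.58 Mz 0.14
0.1430 e-0.0001 l0.0000 [ 0.6502 -0.0846  0.1428] Fa -1.90 Fl -0.35 Fz -0.05 Ma -0.29 Ml 0.55 Mz 0.15
0.1415 e-0.0006 l0.0000 [ 0.6502 -0.0846  0.1417] Fa 0.03 Fl -0.22 Fz 1.89 Ma -0.30 Ml 0.54 Mz 0.18
0.1400 e-0.0006 l0.0000 [ 0.6503 -0.0846  0.1406] Fa -0.88 Fl -0.41 Fz 3.27 Ma -0.23 Ml 0.90 Mz 0.14
top [(-0.02, 0, 0), (0.013, 0, 0), (0.045, 0, 0), (0.09, 0, 0), (0.14, 0, 0), (0.2, 0, 0)]
scene [(-0.02, 52, 0.1563), (0.013, 73, 0.1564), (0.045, 412, 0.1595), (0.09, 0, 0), (0.14, 528, 0.1603), (0.2, 508, 0.1598)]
34.2083
```

The ring is now seated: ring top at 0.1563 against the nominal 0.156. Next I turn clockwise about the nut, tracking the moment about the breakaway pivot.

```bash
cat > turn.py <<'E'
from h import *
F0=np.array([-.04,-.4,-6.6]);M0=np.array([.12,-.08,-.03])
command_gripper(0.0,60);hold(.3)
c=np.array([.5511,-.1604]);p=current_eef_pos();y0=current_eef_rot()[2];r=np.hypot(*(p[:2]-c));a0=np.arctan2(*(p[:2]-c)[::-1])
print("r",r,"a0",np.degrees(a0),"yaw",np.degrees(y0))
th=0.;e=0.;fold=0.;hard=None;trip=None;peak=0
try:
  while th<.85:
    if hard is None:
        th+=.025;step=th;tgt=c+(r+e)*np.array([np.cos(a0-th),np.sin(a0-th)]);yaw=d-th
    else:
        fold+=.015;b=hard["a"]-fold
        tgt=hard["piv"]+hard["r"]*np.array([np.cos(b),np.sin(b)]);yaw=hard["yaw"]-fold
    servo_line([*tgt,.1405],ori(.065,yaw),velocity=.04 if hard is None else .025)
    F=current_contact_force()-F0;M=current_torque()-M0;P=current_eef_pos();ya=current_eef_rot()[2]
    ang=np.arctan2(*(P[:2]-c)[::-1]);uu=np.array([np.cos(ang),np.sin(ang)]);nn=np.array([-uu[1],uu[0]])
    fa,fl=F[:2]@uu,F[:2]@nn;mp=.091*fl+M[2]
    fd=0
    if hard is not None:
        v=P[:2]-hard["piv"];fd=hard["a"]-np.arctan2(v[1],v[0])
    print("th%.3f fo%.3f yaw %.3f ang %.3f fd %.3f Fa %.1f Fl %.1f Fz %.1f Mz %.2f Mp %.2f z %.4f"%(th,fold,y0-ya,a0-ang,fd,fa,fl,F[2],M[2],mp,P[2]))
    if F[2]>20 or abs(fa)>25: print("force stop");break
    if hard is None:
        e+=np.clip(.0001*fa,-.0004,.0004)*(abs(fa)>2)
        if mp>.65:
            piv=c+.034*uu;v=P[:2]-piv
            hard=dict(piv=piv,a=np.arctan2(v[1],v[0]),r=np.hypot(*v),yaw=d-th)
    else:
        if mp>peak: peak=mp;pfd=fd
        if peak>1.0 and mp<peak-.25 and trip is None: trip=pfd;print("TRIP at",pfd)
        if trip is not None and fd>trip+.18: break
        if fd>.30 : print("limit");break
except MotionError as ex: print("ERR",ex)
hold(.15);P=current_eef_pos()
rep("end",F0,M0);print(current_time_s())
np.savez("turn.npz",c=c,P=P,yaw=d-th-fold,hard_yaw=d-th,piv=hard["piv"] if hard else c,ang=a0-th,r=r)
crops("c7")
E
python3 turn.py
```

```text
r 0.12483632996526234 a0 37.41632198982176 yaw 37.40759660297238
th0.025 fo0.000 yaw 0.025 ang 0.025 fd 0.000 Fa -1.3 Fl -0.8 Fz 5.1 Mz 0.19 Mp 0.12 z 0.1403
th0.050 fo0.000 yaw 0.050 ang 0.049 fd 0.000 Fa -1.4 Fl -0.1 Fz 4.7 Mz 0.20 Mp 0.19 z 0.1404
th0.075 fo0.000 yaw 0.075 ang 0.074 fd 0.000 Fa -0.7 Fl 0.2 Fz 5.2 Mz 0.17 Mp 0.19 z 0.1404
th0.100 fo0.000 yaw 0.100 ang 0.099 fd 0.000 Fa 0.6 Fl -0.0 Fz 4.5 Mz 0.28 Mp 0.28 z 0.1404
th0.125 fo0.000 yaw 0.125 ang 0.123 fd 0.000 Fa -0.4 Fl 0.0 Fz 3.9 Mz 0.18 Mp 0.18 z 0.1404
th0.150 fo0.000 yaw 0.150 ang 0.148 fd 0.000 Fa -0.5 Fl 0.3 Fz 4.7 Mz 0.26 Mp 0.29 z 0.1404
th0.175 fo0.000 yaw 0.175 ang 0.174 fd 0.000 Fa -0.9 Fl 0.5 Fz 5.1 Mz 0.18 Mp 0.22 z 0.1405
th0.200 fo0.000 yaw 0.200 ang 0.200 fd 0.000 Fa 0.0 Fl -0.2 Fz 4.4 Mz 0.18 Mp 0.17 z 0.1405
th0.225 fo0.000 yaw 0.225 ang 0.225 fd 0.000 Fa -0.4 Fl 0.8 Fz 5.9 Mz 0.16 Mp 0.24 z 0.1405
th0.250 fo0.000 yaw 0.250 ang 0.250 fd 0.000 Fa 0.3 Fl -0.1 Fz 3.0 Mz 0.20 Mp 0.19 z 0.1405
th0.275 fo0.000 yaw 0.275 ang 0.276 fd 0.000 Fa 0.2 Fl 0.5 Fz 4.5 Mz 0.21 Mp 0.26 z 0.1405
th0.300 fo0.000 yaw 0.
[... 1680 characters left out ...]
 ang 0.556 fd 0.197 Fa 0.7 Fl 4.8 Fz 4.8 Mz 0.34 Mp 0.77 z 0.1405
th0.425 fo0.210 yaw 0.636 ang 0.567 fd 0.212 Fa 0.2 Fl 5.1 Fz 5.2 Mz 0.35 Mp 0.82 z 0.1405
th0.425 fo0.225 yaw 0.651 ang 0.578 fd 0.227 Fa -0.3 Fl 3.9 Fz 4.1 Mz 0.28 Mp 0.63 z 0.1405
th0.425 fo0.240 yaw 0.666 ang 0.589 fd 0.242 Fa -0.6 Fl 4.0 Fz 5.8 Mz 0.19 Mp 0.55 z 0.1405
th0.425 fo0.255 yaw 0.681 ang 0.600 fd 0.257 Fa -0.2 Fl 4.0 Fz 5.2 Mz 0.16 Mp 0.52 z 0.1405
th0.425 fo0.270 yaw 0.696 ang 0.611 fd 0.272 Fa 0.1 Fl 4.3 Fz 5.3 Mz 0.17 Mp 0.56 z 0.1405
th0.425 fo0.285 yaw 0.711 ang 0.622 fd 0.287 Fa -0.7 Fl 3.4 Fz 4.8 Mz 0.14 Mp 0.44 z 0.1404
end [ 0.6749 -0.1565  0.1405] Fa 1.58 Fl 4.12 Fz 3.85 Ma 1.01 Ml 0.24 Mz 0.13
43.875
```

The trip is clear: the moment peaked at 1.67 N·m and fell to about 0.5, with the fold at roughly 0.2–0.29 rad. I'll ease the handle back, free the hex play and lift.

```bash
cat > back.py <<'E'
from h import *
F0=np.array([-.04,-.4,-6.6]);M0=np.array([.12,-.08,-.03])
t=np.load("turn.npz");c=t["c"];piv=t["piv"];P=t["P"][:2];yaw=float(t["yaw"])
def st(tag):
    F=current_contact_force()-F0;M=current_torque()-M0;Q=current_eef_pos();v=Q[:2]-c;uu=v/np.hypot(*v);nn=np.array([-uu[1],uu[0]])
    mp=.091*(F[:2]@nn)+M[2];print(tag,"Fa %.1f Fl %.1f Fz %.1f Mz %.2f Mp %.2f z %.4f yaw %.3f"%(F[:2]@uu,F[:2]@nn,F[2],M[2],mp,Q[2],current_eef_rot()[2]));return mp,F
rot=lambda v,a:R.from_rotvec([0,0,a]).as_matrix()[:2,:2]@v
try:
    b=0
    while b<.235:
        b+=.047;Q=piv+rot(P-piv,b);servo_line([*Q,.1405],ori(.065,yaw+b),velocity=.05);st("b%.3f"%b)
    s=0;extra=0
    while s<.25 and extra<3:
        s+=.025;Q2=c+rot(Q-c,s);servo_line([*Q2,.1405],ori(.065,yaw+b+s),velocity=.04);mp,F=st("s%.3f"%s)
        if mp<.22 or extra: extra+=1
    for z in (.144,.148,.152,.156,.160,.166):
        servo_line([*Q2,z],ori(.065,yaw+b+s),velocity=.05);mp,F=st("z%.3f"%z)
        if F[2]<-12: print("stuck");break
    else: servo_line([*Q2,.24],velocity=.12);hold(.1);st("up")
except MotionError as ex: print("ERR",ex)
print(current_time_s(),current_eef_pos())
E
python3 back.py
```

```text
b0.047 Fa -1.6 Fl 3.0 Fz 4.3 Mz 0.23 Mp 0.50 z 0.1405 yaw -0.009
b0.094 Fa -0.2 Fl 5.0 Fz 4.1 Mz 0.41 Mp 0.87 z 0.1405 yaw 0.038
b0.141 Fa -0.5 Fl 5.3 Fz 4.7 Mz 0.55 Mp 1.03 z 0.1405 yaw 0.085
b0.188 Fa -0.6 Fl 5.2 Fz 3.9 Mz 1.05 Mp 1.52 z 0.1404 yaw 0.135
b0.235 Fa -0.2 Fl 5.3 Fz 5.0 Mz 0.76 Mp 1.24 z 0.1405 yaw 0.179
s0.025 Fa 0.9 Fl 4.2 Fz 5.1 Mz 0.63 Mp 1.02 z 0.1406 yaw 0.202
s0.050 Fa 1.6 Fl 1.9 Fz 4.8 Mz 0.48 Mp 0.65 z 0.1407 yaw 0.227
s0.075 Fa 1.6 Fl 1.2 Fz 4.2 Mz 0.44 Mp 0.55 z 0.1408 yaw 0.252
s0.100 Fa 1.8 Fl -1.2 Fz 3.9 Mz 0.48 Mp 0.37 z 0.1408 yaw 0.277
s0.125 Fa 2.3 Fl -3.2 Fz 4.2 Mz 0.54 Mp 0.25 z 0.1408 yaw 0.303
s0.150 Fa 2.9 Fl -3.2 Fz 4.4 Mz 0.64 Mp 0.35 z 0.1408 yaw 0.328
s0.175 Fa 2.1 Fl -4.7 Fz 5.2 Mz 0.69 Mp 0.26 z 0.1407 yaw 0.352
s0.200 Fa 2.4 Fl -4.6 Fz 4.3 Mz 0.69 Mp 0.27 z 0.1407 yaw 0.377
s0.225 Fa 1.9 Fl -5.2 Fz 4.3 Mz 0.63 Mp 0.16 z 0.1407 yaw 0.402
s0.250 Fa 1.9 Fl -5.0 Fz 4.0 Mz 0.62 Mp 0.17 z 0.1407 yaw 0.426
s0.275 Fa 2.2 Fl -6.0 Fz 4.4 Mz 0.58 Mp 0.04 z 0.1407 yaw 0.451
z0.144 Fa 2.2 Fl -4.8 Fz 0.6 Mz 0.67 Mp 0.23 z 0.1436 yaw 0.451
z0.148 Fa 1.8 Fl -6.3 Fz 0.9 Mz 0.63 Mp 0.05 z 0.1474 yaw 0.451
z0.152 Fa 1.7 Fl -4.1 Fz 0.5 Mz 0.58 Mp 0.20 z 0.1513 yaw 0.451
z0.156 Fa 1.9 Fl -3.4 Fz 1.4 Mz 0.47 Mp 0.17 z 0.1556 yaw 0.452
z0.160 Fa 1.0 Fl -1.2 Fz 1.6 Mz 0.23 Mp 0.12 z 0.1600 yaw 0.452
z0.166 Fa 0.5 Fl 0.3 Fz -0.8 Mz 0.04 Mp 0.07 z 0.1659 yaw 0.453
up Fa -0.6 Fl 0.8 Fz -0.2 Mz 0.06 Mp 0.13 z 0.2383 yaw 0.453
50.3583 [ 0.66095722 -0.10307432  0.23833433]
```

```bash
cat > place.py <<'E'
from h import *
yd=np.radians(37.7);X=[.5261,.325]
try:
    servo_line([*X,.24],ori(.065,yd),velocity=.25)
    servo_line([*X,.035],velocity=.12);hold(.15)
    B=current_contact_force();print("base",B,current_torque())
    z=.022
    while z>.004:
        servo_line([*X,z],velocity=.04);F=current_contact_force()-B;print(round(z,4),np.round(F,2),np.round(current_torque(),2),current_eef_pos()[2])
        if F[2]>4 and z<.012: break
        z-=.002
    hold(.2)
except MotionError as ex: print("ERR",ex)
f=shot("scene")
cv2.imwrite("pics/placed.png",f["image"]);W=cloud(f);r=trace("wrench",f)
if r:
    m=r[0]["region"];P=W[m];c=np.array([.4272,.2486]);a=(P[:,:2]-c)@u;l=(P[:,:2]-c)@n
    for lo,hi in((-.019,-.013),(.013,.018),(.09,.11),(.14,.17),(.2,.24)):
        k=(a>lo)&(a<hi)&(abs(l)<.03);print(lo,k.sum(),np.percentile(P[k,2],70) if k.sum()>3 else None,np.median(l[k]) if k.sum()>3 else None)
print(current_time_s(),current_finger_force())
E
python3 place.py
```

```text
base [ 0.96222758 -0.27952822 -5.92052185] [-0.01597533  0.00142831  0.00221486]
0.022 [-0.94  0.81  0.33] [-0.02 -0.07  0.04] 0.021487087325841463
0.02 [-0.74  0.44 -0.37] [-0.06 -0.02 -0.01] 0.01996388003359716
0.018 [-0.94  1.07  0.08] [-0.    0.02 -0.01] 0.01788183592859419
0.016 [-1.89 -0.35 -0.13] [-0.03  0.03 -0.02] 0.01583141872437468
0.014 [ 0.05  0.09 -0.47] [-0.04  0.    0.  ] 0.013814688307933205
0.012 [-0.35 -0.02 -0.93] [-0.07  0.01 -0.  ] 0.011807863473102056
0.01 [-0.73  0.15 -0.05] [-0.06  0.01 -0.01] 0.00982970957781756
0.008 [-0.82  0.22  0.47] [-0.07 -0.06 -0.02] 0.008294537923268855
0.006 [-2.07 -2.22 11.37] [-0.46  0.54 -0.01] 0.008039239217074653
-0.019 22 0.023302384209851545 -0.007199556716967398
0.013 25 0.02292162961643256 -0.003972386986711626
0.09 63 0.02695455510899707 -0.010220987643817368
0.14 81 0.017119846257863114 -0.00963863327225893
0.2 242 0.02783926914723592 -0.0077569166147549145
57.0917 60.00201165676117
```

It's on the mat: 11 N contact while held, with ring and handle heights level. Now release, retreat and check.

Run:
```python
from h import *
yd=np.radians(37.7);X=[.5261,.325]
servo_line([*X,.0075],velocity=.02);print(current_contact_force())
command_gripper(0.7,20);hold(.1)
servo_line([*X,.15],velocity=.12);hold(.4)
print(current_contact_force(),current_finger_force(),current_width())
f=shot("scene");im=[f["image"][150:260,260:460],f["image"][290:365,150:286]]
print(pin("wrench_ring",f,.016),pin("wrench_grip",f,.016),pin("mat",f,0))
c=np.hstack([cv2.resize(i,(400,220),interpolation=cv2.INTER_CUBIC) for i in im]);cv2.imwrite("pics/c9.png",np.clip(255*(c/255.)**0.6,0,255).astype('uint8'))
print(current_time_s())
```

```text
[-0.643048   -0.65451745  0.84892029]
[-0.25345073  0.33021807  0.15748872] 0.0 0.7001530069493827
[(0.83, array([300., 202.]), array([0.4268, 0.2468, 0.016 ])), (0.75, array([216., 332.]), array([ 0.4838, -0.1127,  0.016 ]))] [(0.63, array([359., 198.]), array([0.5317, 0.3273, 0.016 ]))] [(0.69, array([359., 198.]), array([0.5245, 0.3422, 0.    ])), (0.48, array([418., 312.]), array([0.7693, 0.1281, 0.    ]))]
60.2167
```

View pics/c9.png

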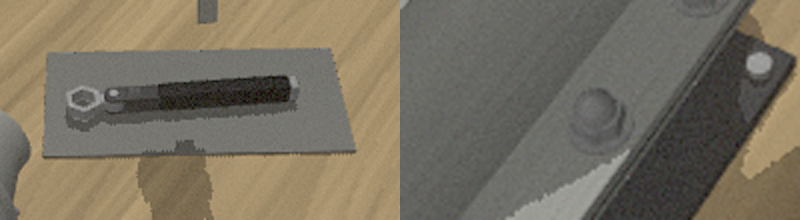

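The wrench lies flat in the middle of the mat, straight, with its ring at crop (85,100) and handle end at (295,88). The gripper is clear, so I'm handing in.

```bash
python3 -c "
from cell import *
print(hand_in(),current_time_s())"
```

```text
the job is handed in; nothing more can be done
the job is handed in; nothing more can be done
```

I tightened the nut until the handle tripped, at a measured peak of about 1.7 N·m and an estimated 0.2–0.29 rad of fold, put the wrench back flat on the mat and handed in at about 60 s; the one thing I did not confirm is the nut's final angle, because I backed the wrench off further than planned before lifting.

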